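Shut the kit drawer, draw the rasp from its rest and hold it level

TASK

First push the open drawer of the tool stand fully home, past its spring catch, while the rasp is still in its rest. Then draw the rasp (the longer of the two wooden-handled tools) out of its sloping rest by its handle, turn it level and finish while holding it still in the gripper, level, at least 25 cm above the bench and touching nothing else, ready for the fitter to take. Leave the spatula in its rest, and the tin and the tape roll where they are.

Things in the scene. Friction and masses are not known exactly. Their poses are not given: they have to be found in the camera images.
- tool_stand: Fixed stand: plywood base 186 x 350 x 10 mm, in its middle a low grey drawer housing 124 mm wide (top 66 mm above the bench), on each side, 130 mm from the middle, a sloping wooden rest; which tool is on which side varies. Origin on the bench under the middle; x points back, away from the drawer front (the way the drawer is pushed home), y left seen from the front, z up.
- kit_drawer (a joint): Opening of the drawer in m: 0 = shut, 0.085 = fully out; starts 0.04 to 0.08 open. Slides along the stand's x axis with about 1.5 N of friction and stays where it is left. Over the last 8 mm a spring catch resists (about 5 N push in all); its crest is 4 mm before shut, then it draws the drawer home against a hard stop.
- drawer_front (a point): Middle of the drawer's flat grey front face (122 mm wide, 50 mm high, from 12 to 62 mm above the bench), moving with the drawer; axes as the stand's. When shut, the face lies at x = -100 mm in the stand's frame. The dark slot drawn on it has no depth.
- rasp: Loose half-round rasp, 270 mm long, 0.19 kg. Origin under the middle of its length; y runs from the dark steel blade (22 x 6 mm, y -135 to +25 mm, z 0 to 6) to the wood handle (y +37 to +135 mm, up to 26 mm wide, z 0 to 26); z is its upper side. Starts on its rest with y sloping 40 degrees up from level, handle up and towards the stand's front, tip down against a stop.
- rasp_grip (a point): Middle of the rasp's wood handle, 85 mm from the rasp's origin towards the handle end and 13 mm above its underside; about 0.18 m above the bench at the start. The handle stands free in the air all round here and can be taken across its width from straight above.
- rasp_rest: Fixed light wood rest of the rasp: a bed sloping 40 degrees, 158 mm long, 37 mm wide, with a stop at its low end. Its lowest 80 mm is a closed sleeve round the blade (inside 25 x 8 mm), so draw the rasp at least 85 mm along its own length, handle first, before turning it. Origin on the base board, 130 mm to one side of the stand's origin; axes as the stand's.
- spatula_rest: Fixed light wood rest of the spatula, of the same kind but shorter (bed 108 mm), on the other side of the stand. Origin and axes likewise.
- spatula: Loose plaster spatula, 200 mm long, 0.07 kg, wood handle and bright flat blade, lying in its own sloping rest in the same way; to be left there. Origin under the middle of its length, y towards the handle.
- rivet_tin: Loose low round tin with a lid, 65 mm across, 27 mm high, on the bench in front of the left part of the stand; to be left alone. Origin at the centre of its underside.
- tape_roll: Loose roll of tape lying flat, 90 mm across, 25 mm high, on the bench to the right of the stand; to be left alone. Origin at the centre of its underside.

How it is judged:
By the outcome, as a careful person would: the job done as asked, in the order asked, and still so for the second after the job is handed in, while the arm keeps its last pose, push and grip.
It also fails if it takes over 64 s, if anything falls off the work surface, if the arm or the gripper's body presses on something with over 40 N, if the wrist force passes 120 N, or if a joint passes its speed limit or range.

ROBOT

A 7-joint arm with a two-finger parallel gripper is mounted at the origin on a cart in front of the work surface, level with it; the furniture and walls round the work are solid. World frame = base frame: x ahead of the robot, y to its left, z up, the work surface at z = 0. Lengths are in m, angles in rad, forces in N, time in s.
With the tool pointing down it reaches from about 0.425 to 0.875 m from the base axis. Payload 9.9 kg.
Tool frame: the origin (TCP) lies midway between the tips of the shut fingers; the grasp point (between the pads) lies 19 mm behind it; z points along the fingers, y is the line along which they close (so a half turn about z gives the same grasp; the last joint's range is limited). The gripper opens to 85 mm and grips with 20 to 120 N. Pads are 22 mm wide; open, the fingers measure 114 mm over their backs; the gripper's body (76 mm by 85 mm) begins 54 mm behind the grasp point. The pads swing forward as they close: fully open they stand 13 mm farther back than shut.
Start: joints at [1.133, 0.576, 0.025, 1.437, -0.015, 1.129, -0.057], TCP at [0.234, -0.633, 0.231] pointing down, gripper open.
Joint ranges: [-2.76, 2.76], [-0.34, 2.15], [-1.52, 1.57], [0.19, 2.46], [-1.09, 4.23], [0.17, 1.99], [-2.82, 2.82]. Speed limits (rad/s): [2.22, 2.22, 3.01, 3.01, 3.14, 3.14, 3.14].

INTERFACE

Orientations are given as a unit quaternion [w, x, y, z].
In Python, from workcell import manip gives the robot as it stands. The module is installed in compiled form; this text tells all that it offers.
- The arm moves only by the tool servo_tool, never from a script. Its argument "commands" is a list of rows, each an object of numbers: "hand": the gripper's target within -1 to 1 (shut at 1, half-way at 0, fully open at -1); "x", "y", "z": the shift along the tool's x, y, z in m; "turn": the turn about the tool's z in degrees. A call has 1 to 5 rows; each row shifts and turns the commanded pose from where the row before left it, along the tool's axes as they then stand; what a row does not reach is not made up. A row lasts 1/12 s, in which the tool goes at most 41.7 mm and 7.16 degrees, less where a joint would pass 70% of its speed; a pose out of reach is approached as far as the arm can. A call is refused whole if a number of a shift passes 0.0417 or a number of a turn 7.16, either way. A call with a gripper value outside its range is refused whole. The fingers move at their own pace and stop on an object; "newtons" is the grip in N (left out, the last holds). Time passes only in rows, so rows that do not move let the fingers close. It gives the time, the measured TCP pose, the force, the opening and the grip force at its end, in the units of the state.
- manip.observe(): the state, without advancing time (a new reading comes with each control period).
- manip.camera(name): name is "side" or "top"; returns (picture, depth): 384x512x3 uint8, blue, green, red; 384x512 float32, m along the optical axis (not along the pixel's ray), 0 where there is no reading.
- manip.get_calibration(name): a dict with "fx", "fy", "cx", "cy" (pixels), "dist_coeffs" ([k1, k2, p1, p2, k3] as OpenCV has them; the pictures are not rectified), "origin" and "rotation" of the camera in the world. Camera axes: x right, y down, z forward; pixel columns grow to the right and rows downward; lengths in m; the calibration is good to about 2 mm. A picture is of the moment at which its call begins. get_calibration takes no time and is no camera call.
- manip.finish_job(): hands the job in; it is judged then, once.
Trained networks look in the newest picture that a camera, given by its name, has taken for a name from the list of things; names that differ only in an ending like _2 or _b are one class to them, and where a whole thing is asked for, a point or a joint stands for the part that bears it (a point fixed in the world has none). Each returns a list of dicts, best first, with "confidence" (0 to 1); they miss things now and then, are a little off and sometimes report something else, mostly with a low value. They report only what shows in the picture. A call takes as long as a camera call.
- manip.boxes_of(camera, query): "position" ([x, y, z] in m, in the coordinates of the camera as it stood for that picture, good to about 4 mm: the middle of the surface that is visible of it).
The state is a dict: "t": time; "q": joint angles; "joint_velocities": joint speeds; "joint_torque": joint torques, N m; "ee_pos": TCP position; "eef_rot": TCP orientation; "wrist_force": force on the tool from outside, world axes, zero at the start; "moment": the same for the moment, N m; "opening": finger opening in m; "grasp_force": force on a finger pad.
Only numpy, scipy, OpenCV 4.12 (cv2) and the standard library are available. Lean on these libraries where they do the work, as an engineer would, in place of code of your own. Each camera call takes 0.05 s, during which the arm holds its last target. There are 200 camera calls.

## Working session

There is one attempt and no reset: what is moved stays moved. The work goes in short steps, Python scripts to look and compute and a tool call to move; the robot and the scene stay as the last step left them, time stands still between calls to the robot, and variables do not carry over. Pictures are saved under pics/ and viewed, at most 10 in all, crops included, and the job is handed in when it is done.

Besides the shell and the picture viewer there is one more tool, called after "Emit:" as a command line: name --argument value ..., lists and objects as JSON in quotes. servo_tool: Moves the arm, as the interface text tells. Its arguments: {"type":"object","properties":{"commands":{"type":"array","items":{"type":"object","properties":{"hand":{"type":"number"},"x":{"type":"number"},"y":{"type":"number"},"z":{"type":"number"},"turn":{"type":"number"}}}},"newtons":{"type":"number"}},"required":["commands"]}

```bash
mkdir -p pics; cat > h.py <<'E'
import numpy as np,cv2
from workcell import manip
from scipy.spatial.transform import Rotation as R
def world(cam,p):
    c=manip.get_calibration(cam); return np.array(c["rotation"])@np.array(p)+np.array(c["origin"])
def pix2w(cam,d,u,v):
    c=manip.get_calibration(cam);K=np.array([[c["fx"],0,c["cx"]],[0,c["fy"],c["cy"]],[0,0,1]])
    n=cv2.undistortPoints(np.array([[[u,v]]],float),K,np.array(c["dist_coeffs"]))[0,0]
    return world(cam,np.array([n[0],n[1],1])*d[int(v),int(u)])
def cloud(cam,d):
    c=manip.get_calibration(cam);K=np.array([[c["fx"],0,c["cx"]],[0,c["fy"],c["cy"]],[0,0,1]])
    v,u=np.mgrid[0:384,0:512]
    n=cv2.undistortPoints(np.stack([u,v],-1).reshape(-1,1,2).astype(float),K,np.array(c["dist_coeffs"])).reshape(384,512,2)
    P=np.dstack([n,np.ones((384,512))])*d[...,None]
    return P@np.array(c["rotation"]).T+np.array(c["origin"])
E
python3 - <<'E'
from h import *
np.set_printoptions(precision=4,suppress=True)
for cam in("side","top"):
    im,d=manip.camera(cam);cv2.imwrite(f"pics/{cam}0.png",im);np.save(cam+"0.npy",d)
    print(cam,np.array(manip.get_calibration(cam)["origin"]))
    for q in["tool_stand","drawer_front","rasp","rasp_grip","rasp_rest","spatula_rest","spatula","rivet_tin","tape_roll"]:
        r=manip.boxes_of(cam,q)
        print(q,[(round(x["confidence"],2),world(cam,x["position"])) for x in r[:2]])
s=manip.observe();print(s)
E
```

```text
side [ 0.4451 -0.6682  0.6305]Traceback (most recent call last):
  File "<stdin>", line 8, in <module>
  File "h.py", line 5, in world
    c=manip.get_calibration(cam); return np.array(c["rotation"])@np.array(p)+np.array(c["origin"])
                                         ~~~~~~~~~~~~~~~~~~~~~~~^~~~~~~~~~~~
ValueError: matmul: Input operand 1 has a mismatch in its core dimension 0, with gufunc signature (n?,k),(k,m?)->(n?,m?) (size 3 is different from 4)
```

```bash
sed -i 's/np.array(c\["rotation"\])/rot(c)/' h.py; cat >> h.py <<'E'
def rot(c): return R.from_quat(c["rotation"],scalar_first=True).as_matrix()
E
python3 - <<'E'
from h import *
np.set_printoptions(precision=4,suppress=True)
for cam in("side","top"):
    im,d=manip.camera(cam);cv2.imwrite(f"pics/{cam}0.png",im);np.save(cam+"0.npy",d)
    print(cam,np.array(manip.get_calibration(cam)["origin"]))
    for q in["tool_stand","drawer_front","rasp","rasp_grip","rasp_rest","spatula_rest","spatula","rivet_tin","tape_roll"]:
        r=manip.boxes_of(cam,q)
        print(q,[(round(x["confidence"],2),world(cam,x["position"])) for x in r[:2]])
s=manip.observe();print(s)
E
```

```text
side [ 0.4451 -0.6682  0.6305]
tool_stand [(0.91, array([0.5485, 0.2205, 0.0352]))]
drawer_front [(0.93, array([0.4456, 0.2607, 0.04  ]))]
rasp []
rasp_grip [(0.76, array([0.4838, 0.3965, 0.1699]))]
rasp_rest [(0.97, array([0.5463, 0.3982, 0.0727]))]
spatula_rest [(0.98, array([0.6269, 0.1484, 0.0486]))]
spatula [(0.57, array([0.5671, 0.1475, 0.1367]))]
rivet_tin [(0.88, array([0.3647, 0.3975, 0.0192])), (0.21, array([0.5662, 0.1471, 0.1376]))]
tape_roll [(0.83, array([0.6613, 0.0433, 0.0227]))]
top [0.4308 0.2022 1.0574]
tool_stand [(0.93, array([0.5494, 0.2795, 0.0255])), (0.4, array([0.4434, 0.2653, 0.0312]))]
drawer_front [(0.74, array([0.4417, 0.2677, 0.0324]))]
rasp [(0.87, array([0.491 , 0.4078, 0.1816]))]
rasp_grip [(0.89, array([0.49  , 0.4074, 0.1793]))]
rasp_rest [(0.58, array([0.586 , 0.4218, 0.0764]))]
spatula_rest [(0.89, array([0.6438, 0.1737, 0.0699])), (0.54, array([0.5504, 0.2771, 0.0248]))]
spatula [(0.76, array([0.5723, 0.1582, 0.1459])), (0.26, array([0.3675, 0.42  , 0.0279]))]
rivet_tin [(0.91, array([0.3658, 0.4187, 0.0273]))]
tape_roll [(0.59, array([0.6622, 0.051 , 0.028 ]))]
{'t': 1.1, 'q': array([ 1.1332,  0.5757,  0.0249,  1.4371, -0.0151,  1.129 , -0.0565]), 'joint_velocities': array([-0.0022, -0.0017, -0.0018,  0.0002, -0.0002,  0.0014,  0.0023]), 'joint_torque': array([  0.0003, -76.5508,   2.2487, -28.6293,   0.0153,   0.0031,
        -0.    ]), 'ee_pos': array([ 0.2339, -0.6332,  0.2313]), 'eef_rot': array([-0.    ,  0.9844,  0.1759,  0.    ]), 'wrist_force': array([-0.3102,  0.6392,  0.1939]), 'moment': array([-0.019 ,  0.0285,  0.0171]), 'grasp_force': 0.0, 'opening': 0.08531153161132868}
```

View pics/side0.png

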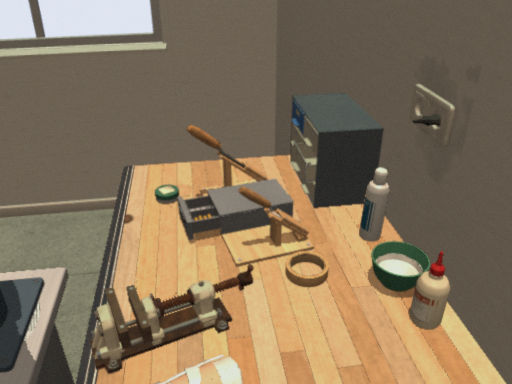

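View pics/top0.png

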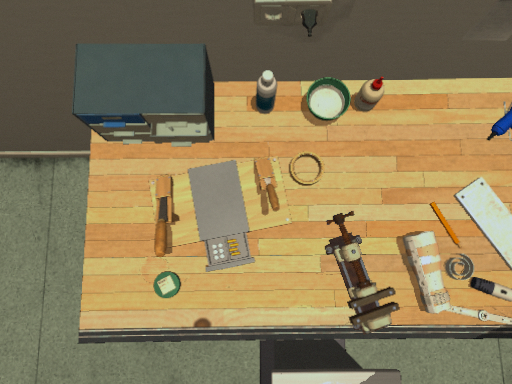

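The side view shows the drawer front near (190,218), the rasp handle near (205,137), and the spatula handle near (255,200). In the top view the drawer front lip runs from (207,268) to (255,262), and the rasp handle is at (161,237) on the left. The tin is at (167,284). The bench left of the stand, at px x 90–145, is free. Next I fit the stand's axis and the rasp's line.

```bash
python3 - <<'E'
from h import *
np.set_printoptions(precision=4,suppress=True)
im=cv2.imread("pics/top0.png");d=np.load("top0.npy");P=cloud("top",d);z=P[...,2]
v,u=np.mgrid[0:384,0:512]
m=(z>.055)&(z<.08)&(u>180)&(u<260)&(v>150)&(v<240)
n,l,st,c=cv2.connectedComponentsWithStats(m.astype(np.uint8));k=1+np.argmax(st[1:,4])
q=P[l==k];r=cv2.minAreaRect((q[:,:2]*1000).astype(np.float32));print("housing",r,cv2.boxPoints(r),q[:,2].mean())
# drawer lip
m=(z>.05)&(z<.075)&(u>195)&(u<265)&(v>248)&(v<280)
q=P[m];r=cv2.minAreaRect((q[:,:2]*1000).astype(np.float32));print("lip",r,cv2.boxPoints(r),q[:,2].mean())
# rasp handle (wood) high points
for nm,u0,u1,v0,v1,zz in(("rasp",145,180,205,262,.13),("spat",255,285,150,215,.1)):
    m=(z>zz)&(u>u0)&(u<u1)&(v>v0)&(v<v1)
    q=P[m];c=q.mean(0);w=np.linalg.svd(q-c)[2][0];t=(q-c)@w
    print(nm,len(q),c,w,t.min(),t.max(),c+w*t.min(),c+w*t.max(),np.degrees(np.arctan2(w[1],w[0])),np.degrees(np.arcsin(w[2])))
# max heights
for nm,s in(("vise",(slice(205,335),slice(320,400))),("cab",(slice(40,150),slice(75,215)))):
    q=P[s].reshape(-1,3);q=q[q[:,2]>.03];print(nm,q.min(0),q.max(0))
print(pix2w("top",d,100,300),pix2w("top",d,140,200))
E
```

```text
housing ((564.6094360351562, 286.7777404785156), (203.51429748535156, 123.7718505859375), 10.489017486572266) [[453.2865 329.1049]
 [475.8188 207.4013]
 [675.9324 244.4505]
 [653.4    366.1541]] 0.0668773536002628
lip ((425.82196044921875, 259.039306640625), (53.34839630126953, 117.96814727783203), 1.663988471031189) [[397.4462 317.2239]
 [400.8718 199.3055]
 [454.1977 200.8547]
 [450.7722 318.7731]] 0.059941878942232046
rasp 437 [0.4746 0.397  0.2095] [ 0.0793  0.2216 -0.9719] -0.870757173419638 0.08671135060771845 [0.4056 0.2041 1.0558] [0.4815 0.4163 0.1252] 70.31140708824073 -76.38497417677165
spat 226 [0.5597 0.1574 0.1854] [ 0.1543 -0.0482 -0.9868] -0.8826206590373897 0.08917322116317411 [0.4234 0.2    1.0564] [0.5734 0.1531 0.0974] -17.358881703941663 -80.69455290286935
vise [ 0.2474 -0.1367  0.03  ] [0.5357 0.2022 1.0574]
cab [0.4308 0.2022 0.0302] [0.924  0.6364 1.0574]
[0.3279 0.5916 0.0015] [ 0.5831  0.5017 -0.0004]
```

Emit:
servo_tool --commands '[{"z": -0.04,"hand": 1},{"z": -0.04,"hand": 1},{"z": -0.04,"hand": 1},{"x": 0.04,"hand": 1},{"x": 0.04,"hand": 1}]' --newtons 40

```text
invalid input
```

Emit:
servo_tool --commands '[{"x": 0,"y": 0,"z": -0.04,"turn": 0,"hand": 1},{"x": 0,"y": 0,"z": -0.04,"turn": 0,"hand": 1},{"x": 0,"y": 0,"z": -0.04,"turn": 0,"hand": 1},{"x": 0.04,"y": 0,"z": 0,"turn": 0,"hand": 1},{"x": 0.04,"y": 0,"z": 0,"turn": 0,"hand": 1}]' --newtons 40

```text
t: 1.52
ee_pos: [0.3071, -0.6077, 0.3549]
eef_rot: [0.003, 0.985, 0.173, 0.0]
wrist_force: [1.5, -1.1, -1.3]
opening: 0.026
grasp_force: 0.0
```

```bash
python3 - <<'E'
from h import *
np.set_printoptions(precision=4,suppress=True)
d=np.load("top0.npy");P=cloud("top",d);z=np.where(d>0,P[...,2],-1)
v,u=np.mgrid[0:384,0:512]
m=(z>.055)&(z<.08)&(u>195)&(u<265)&(v>254)&(v<280)
q=P[m];print(np.degrees(10.5/57.3)); 
for yaw in(9.5,10.5):
    a=np.radians(yaw);ex=np.array([np.cos(a),np.sin(a)]);ey=np.array([-ex[1],ex[0]])
    print("lip",yaw,len(q),np.percentile(q[:,:2]@ex,[1,5,50,95]),np.percentile(q[:,:2]@ey,[1,50,99]))
for nm,u0,u1,v0,v1,zz in(("rasp",145,180,205,262,.13),("spat",255,285,150,215,.1)):
    m=(z>zz)&(z<.3)&(u>u0)&(u<u1)&(v>v0)&(v<v1)
    q=P[m];c=q.mean(0);w=np.linalg.svd(q-c)[2][0];t=(q-c)@w
    print(nm,len(q),c,w,c+w*t.min(),c+w*t.max(),np.degrees(np.arctan2(w[1],w[0])),np.degrees(np.arcsin(w[2])))
for nm,s in(("vise",(slice(205,335),slice(320,400))),("cab",(slice(40,150),slice(75,215)))):
    q=P[s].reshape(-1,3);q=q[(q[:,2]>.03)&(q[:,2]<.9)];print(nm,q.min(0),q.max(0))
E
```

```text
10.499226612344929
lip 9.5 308 [0.4441 0.4451 0.4518 0.4606] [0.1281 0.1889 0.2458]
lip 10.5 308 [0.4478 0.4483 0.4549 0.4634] [0.1203 0.181  0.2379]
rasp 427 [0.4757 0.4016 0.1896] [-0.7362 -0.1172  0.6666] [0.5334 0.4108 0.1374] [0.4418 0.3962 0.2203] -170.9541324290231 41.80424559880708
spat 217 [0.565  0.1556 0.1492] [-0.7698 -0.1616  0.6175] [0.6094 0.1649 0.1135] [0.5381 0.1499 0.1707] -168.14612691294775 38.133201011366346
vise [ 0.2474 -0.1367  0.03  ] [0.5357 0.0117 0.1126]
cab [0.7037 0.2865 0.0302] [0.924  0.6364 0.222 ]
```

Emit:
servo_tool --commands '[{"x": 0.025,"y": -0.03,"z": 0,"turn": 4.9,"hand": 1},{"x": 0.025,"y": -0.03,"z": 0,"turn": 4.9,"hand": 1},{"x": 0.025,"y": -0.03,"z": 0,"turn": 0,"hand": 1},{"x": 0.025,"y": -0.03,"z": 0,"turn": 0,"hand": 1},{"x": 0.025,"y": -0.03,"z": 0,"turn": 0,"hand": 1}]'

```text
t: 1.93
ee_pos: [0.3961, -0.4292, 0.3515]
eef_rot: [0.0, 0.996, 0.091, 0.0]
wrist_force: [0.3, -0.3, -0.8]
opening: -0.0002
grasp_force: 0.0
```

Emit:
servo_tool --commands '[{"x": 0.025,"y": -0.03,"z": 0,"turn": 0,"hand": 1},{"x": 0.025,"y": -0.03,"z": 0,"turn": 0,"hand": 1},{"x": 0.025,"y": -0.03,"z": 0,"turn": 0,"hand": 1},{"x": 0.025,"y": -0.03,"z": 0,"turn": 0,"hand": 1},{"x": 0.025,"y": -0.03,"z": 0,"turn": 0,"hand": 1}]'

```text
t: 2.35
ee_pos: [0.4917, -0.259, 0.3516]
eef_rot: [0.0, 0.996, 0.091, 0.0]
wrist_force: [0.3, -0.7, -0.2]
opening: -0.0001
grasp_force: 0.0
```

Emit:
servo_tool --commands '[{"x": 0.02,"y": -0.035,"z": 0,"turn": 0,"hand": 1},{"x": 0.02,"y": -0.035,"z": 0,"turn": 0,"hand": 1},{"x": 0.0,"y": -0.04,"z": 0,"turn": 0,"hand": 1},{"x": 0,"y": -0.04,"z": 0,"turn": 0,"hand": 1},{"x": 0,"y": -0.04,"z": 0,"turn": 0,"hand": 1}]'

```text
t: 2.77
ee_pos: [0.4955, -0.0648, 0.3513]
eef_rot: [0.0, 0.996, 0.091, 0.0]
wrist_force: [0.7, -0.8, 0.4]
opening: 0.0002
grasp_force: 0.0
```

Emit:
servo_tool --commands '[{"x": 0,"y": -0.04,"z": 0,"turn": 0,"hand": 1},{"x": 0,"y": -0.04,"z": 0,"turn": 0,"hand": 1},{"x": 0,"y": -0.04,"z": 0,"turn": 0,"hand": 1},{"x": 0,"y": -0.04,"z": 0,"turn": 0,"hand": 1},{"x": 0,"y": -0.04,"z": 0,"turn": 0,"hand": 1}]'

```text
t: 3.18
ee_pos: [0.4589, 0.1317, 0.3517]
eef_rot: [0.0, 0.996, 0.091, 0.0]
wrist_force: [1.7, 1.1, -0.9]
opening: -0.0004
grasp_force: 0.0
```

Emit:
servo_tool --commands '[{"x": -0.015,"y": -0.035,"z": 0,"turn": 0,"hand": 1},{"x": -0.015,"y": -0.035,"z": 0,"turn": 0,"hand": 1},{"x": -0.015,"y": -0.03,"z": 0,"turn": 0,"hand": 1},{"x": -0.015,"y": -0.01,"z": 0,"turn": 0,"hand": 1},{"x": 0,"y": 0,"z": 0,"turn": 0,"hand": 1}]'

```text
t: 3.6
ee_pos: [0.3773, 0.2301, 0.3517]
eef_rot: [-0.001, 0.996, 0.094, -0.0]
wrist_force: [0.2, -0.0, 0.9]
opening: 0.0
grasp_force: 0.0
```

Emit:
servo_tool --commands '[{"x": -0.003,"y": -0.0225,"z": 0.03,"turn": 0,"hand": 1},{"x": 0,"y": 0,"z": 0.04,"turn": 0,"hand": 1},{"x": 0,"y": 0,"z": 0.04,"turn": 0,"hand": 1},{"x": 0,"y": 0,"z": 0.04,"turn": 0,"hand": 1},{"x": 0,"y": 0,"z": 0.04,"turn": 0,"hand": 1}]'

```text
t: 4.02
ee_pos: [0.3741, 0.2483, 0.1601]
eef_rot: [-0.0, 0.996, 0.091, 0.001]
wrist_force: [1.6, 0.3, -1.5]
opening: -0.0002
grasp_force: 0.0
```

Emit:
servo_tool --commands '[{"x": 0,"y": 0,"z": 0.04,"turn": 0,"hand": 1},{"x": 0,"y": 0,"z": 0.03,"turn": 0,"hand": 1},{"x": 0,"y": 0,"z": 0.03,"turn": 0,"hand": 1},{"x": 0,"y": 0,"z": 0.025,"turn": 0,"hand": 1},{"x": 0,"y": 0,"z": 0,"turn": 0,"hand": 1}]'

```text
t: 4.43
ee_pos: [0.3724, 0.2472, 0.0328]
eef_rot: [0.002, 0.996, 0.091, -0.002]
wrist_force: [-0.6, -0.3, 0.0]
opening: -0.0001
grasp_force: 0.0
```

Emit:
servo_tool --commands '[{"x": 0.012,"y": 0,"z": 0,"turn": 0,"hand": 1},{"x": 0.012,"y": 0,"z": 0,"turn": 0,"hand": 1},{"x": 0.012,"y": 0,"z": 0,"turn": 0,"hand": 1},{"x": 0.012,"y": 0,"z": 0,"turn": 0,"hand": 1},{"x": 0.01,"y": 0,"z": 0,"turn": 0,"hand": 1}]'

```text
t: 4.85
ee_pos: [0.4318, 0.2591, 0.0376]
eef_rot: [0.0, 0.996, 0.091, 0.0]
wrist_force: [-2.5, -0.0, 1.0]
opening: -0.0002
grasp_force: 1.0
```

Emit:
servo_tool --commands '[{"x": 0.005,"y": 0,"z": 0,"turn": 0,"hand": 1},{"x": 0.005,"y": 0,"z": 0,"turn": 0,"hand": 1},{"x": 0.003,"y": 0,"z": 0,"turn": 0,"hand": 1},{"x": 0.003,"y": 0,"z": 0,"turn": 0,"hand": 1},{"x": 0.003,"y": 0,"z": 0,"turn": 0,"hand": 1}]'

```text
t: 5.27
ee_pos: [0.4492, 0.2628, 0.0365]
eef_rot: [0.0, 0.996, 0.091, -0.0]
wrist_force: [-1.5, -1.0, 1.7]
opening: 0.0002
grasp_force: 0.8
```

Emit:
servo_tool --commands '[{"x": 0.002,"y": 0,"z": 0,"turn": 0,"hand": 1},{"x": 0.002,"y": 0,"z": 0,"turn": 0,"hand": 1},{"x": 0.002,"y": 0,"z": 0,"turn": 0,"hand": 1},{"x": 0,"y": 0,"z": 0,"turn": 0,"hand": 1},{"x": 0,"y": 0,"z": 0,"turn": 0,"hand": 1}]'

```text
t: 5.68
ee_pos: [0.4537, 0.2636, 0.0361]
eef_rot: [0.001, 0.996, 0.092, -0.001]
wrist_force: [-6.5, -1.2, 4.2]
opening: 0.0003
grasp_force: 3.1
```

Emit:
servo_tool --commands '[{"x": 0.002,"y": 0,"z": 0,"turn": 0,"hand": 1},{"x": 0.002,"y": 0,"z": 0,"turn": 0,"hand": 1},{"x": 0.002,"y": 0,"z": 0,"turn": 0,"hand": 1},{"x": 0,"y": 0,"z": 0,"turn": 0,"hand": 1},{"x": 0,"y": 0,"z": 0,"turn": 0,"hand": 1}]'

```text
t: 6.1
ee_pos: [0.4609, 0.265, 0.0361]
eef_rot: [0.0, 0.996, 0.091, -0.0]
wrist_force: [-1.6, 0.1, -1.4]
opening: 0.0001
grasp_force: 1.0
```

Emit:
servo_tool --commands '[{"x": 0.002,"y": 0,"z": 0,"turn": 0,"hand": 1},{"x": 0.001,"y": 0,"z": 0,"turn": 0,"hand": 1},{"x": 0.001,"y": 0,"z": 0,"turn": 0,"hand": 1},{"x": 0,"y": 0,"z": 0,"turn": 0,"hand": 1},{"x": 0,"y": 0,"z": 0,"turn": 0,"hand": 1}]'

```text
t: 6.52
ee_pos: [0.4615, 0.265, 0.0361]
eef_rot: [0.001, 0.996, 0.092, -0.003]
wrist_force: [-13.6, -1.4, 9.7]
opening: -0.0002
grasp_force: 7.3
```

Emit:
servo_tool --commands '[{"x": -0.03,"y": 0,"z": 0,"turn": 0,"hand": 1},{"x": -0.03,"y": 0,"z": -0.02,"turn": 0,"hand": 0},{"x": 0,"y": 0,"z": -0.04,"turn": 0,"hand": -1},{"x": 0,"y": 0,"z": -0.04,"turn": 0,"hand": -1},{"x": 0,"y": 0,"z": -0.04,"turn": 0,"hand": -1}]'

```text
t: 6.93
ee_pos: [0.4056, 0.255, 0.1781]
eef_rot: [-0.0, 0.996, 0.092, -0.0]
wrist_force: [1.9, 1.2, 0.7]
opening: 0.048
grasp_force: 0.0
```

Emit:
servo_tool --commands '[{"x": 0,"y": 0,"z": -0.04,"turn": 0,"hand": -1},{"x": 0,"y": 0,"z": -0.04,"turn": 0,"hand": -1},{"x": 0,"y": 0,"z": -0.04,"turn": 0,"hand": -1},{"x": 0,"y": 0,"z": -0.04,"turn": 0,"hand": -1},{"x": 0,"y": 0,"z": 0,"turn": 0,"hand": -1}]'

```text
t: 7.35
ee_pos: [0.4085, 0.257, 0.3441]
eef_rot: [-0.003, 0.996, 0.091, 0.006]
wrist_force: [0.1, 0.2, -1.2]
opening: 0.0852
grasp_force: 0.0
```

```bash
python3 - <<'E'
from h import *
np.set_printoptions(precision=4,suppress=True)
im,d=manip.camera("side");P=cloud("side",d);np.save("s1.npy",d)
cv2.imwrite("pics/side1.png",cv2.resize(im[90:290,120:360],None,fx=3,fy=3))
print([(x["confidence"],world("side",x["position"])) for q in("drawer_front","rasp_grip") for x in manip.boxes_of("side",q)[:1]])
P0=cloud("side",np.load("side0.npy"))
a=np.radians(10.45);ex=np.array([np.cos(a),np.sin(a)]);ey=np.array([-ex[1],ex[0]])
for Q in(P0,P):
    U=Q[...,:2]@ex;W=Q[...,:2]@ey
    m=(W>.26)&(W<.35)&(U>.49)&(U<.6)&(Q[...,2]>.14)&(Q[...,2]<.24)
    q=np.c_[U[m],W[m],Q[...,2][m]];c=q.mean(0);w=np.linalg.svd(q-c)[2][0];print(len(q),c,w,np.percentile(q,[1,99],axis=0))
    m=(W>.13)&(W<.23)&(U>.4)&(U<.53)&(Q[...,2]>.02)&(Q[...,2]<.058);print(np.percentile(U[m],[1,5,20,50]))
E
```

```text
[(0.9, array([0.4781, 0.2475, 0.0494])), (0.73, array([0.4836, 0.3954, 0.1693]))]
348 [0.5354 0.2993 0.1813] [ 0.7667 -0.0065 -0.642 ] [[0.4984 0.2924 0.1443]
 [0.5773 0.31   0.2134]]
[0.4432 0.444  0.4661 0.4884]
349 [0.5355 0.2994 0.1811] [ 0.7669 -0.0175 -0.6415] [[0.4986 0.2928 0.1439]
 [0.5773 0.3111 0.2129]]
[0.5084 0.5087 0.5091 0.5096]
```

View pics/side1.png

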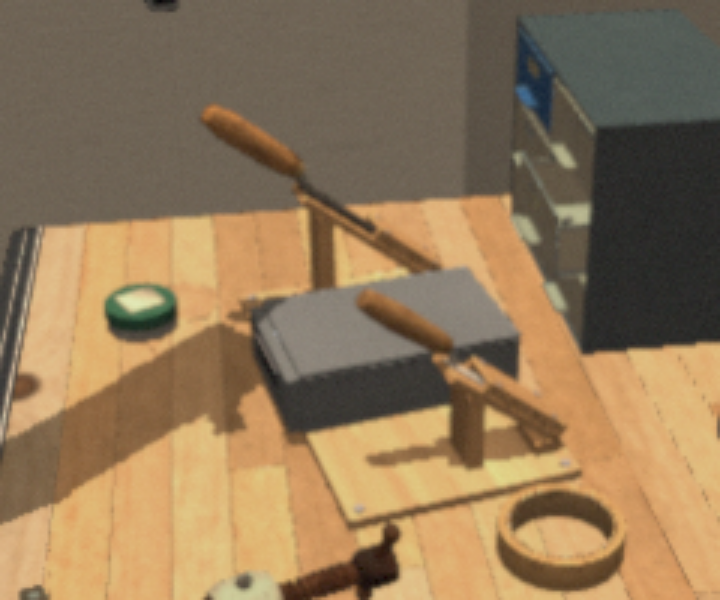

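The drawer front is flush with the housing (crop (270,345)), so it is shut, and the rasp is untouched with its handle at (250,138). Now the rasp.

Emit:
servo_tool --commands '[{"x": 0.022,"y": -0.032,"z": 0,"turn": 0,"hand": -1},{"x": 0.022,"y": -0.032,"z": 0,"turn": 0,"hand": -1},{"x": 0.022,"y": -0.032,"z": 0,"turn": 0,"hand": -1},{"x": 0.021,"y": -0.033,"z": 0,"turn": 0,"hand": -1},{"x": 0,"y": 0,"z": 0,"turn": 0,"hand": -1}]'

```text
t: 7.92
ee_pos: [0.4682, 0.4035, 0.3323]
eef_rot: [-0.001, 0.996, 0.094, -0.002]
wrist_force: [-1.9, -1.6, -0.9]
opening: 0.0853
grasp_force: 0.0
```

Emit:
servo_tool --commands '[{"x": 0,"y": 0,"z": 0.025,"turn": 0,"hand": -1},{"x": 0,"y": 0,"z": 0.03,"turn": 0,"hand": -1},{"x": 0,"y": 0,"z": 0.03,"turn": 0,"hand": -1},{"x": 0,"y": 0,"z": 0,"turn": 0,"hand": -1},{"x": 0,"y": 0,"z": 0,"turn": 0,"hand": -1}]'

```text
t: 8.33
ee_pos: [0.4674, 0.3966, 0.2493]
eef_rot: [0.001, 0.996, 0.091, -0.002]
wrist_force: [-0.0, 0.2, 0.1]
opening: 0.0855
grasp_force: 0.0
```

Emit:
servo_tool --commands '[{"x": 0.003,"y": -0.003,"z": 0.03,"turn": 0,"hand": -1},{"x": 0,"y": 0,"z": 0.03,"turn": 0,"hand": -1},{"x": 0,"y": 0,"z": 0.03,"turn": 0,"hand": -1},{"x": 0,"y": 0,"z": 0,"turn": 0,"hand": -1},{"x": 0,"y": 0,"z": 0,"turn": 0,"hand": -1}]'

```text
t: 8.75
ee_pos: [0.4707, 0.4011, 0.162]
eef_rot: [0.0, 0.996, 0.091, -0.0]
wrist_force: [0.3, 0.8, 0.5]
opening: 0.0857
grasp_force: 0.0
```

Emit:
servo_tool --commands '[{"x": 0,"y": 0,"z": 0,"turn": 0,"hand": 0},{"x": 0,"y": 0,"z": 0,"turn": 0,"hand": 0.3},{"x": 0,"y": 0,"z": 0,"turn": 0,"hand": 1},{"x": 0,"y": 0,"z": 0,"turn": 0,"hand": 1},{"x": 0,"y": 0,"z": 0,"turn": 0,"hand": 1}]' --newtons 60

```text
t: 9.17
ee_pos: [0.4709, 0.4013, 0.1623]
eef_rot: [-0.0, 0.996, 0.091, 0.001]
wrist_force: [0.6, -0.2, 0.5]
opening: 0.0259
grasp_force: 0.1
```

Emit:
servo_tool --commands '[{"x": 0,"y": 0,"z": 0,"turn": 0,"hand": 1},{"x": 0,"y": 0,"z": 0,"turn": 0,"hand": 1},{"x": 0,"y": 0,"z": 0,"turn": 0,"hand": 1},{"x": 0,"y": 0,"z": 0,"turn": 0,"hand": 1}]'

```text
t: 9.5
ee_pos: [0.4707, 0.4013, 0.1623]
eef_rot: [-0.0, 0.996, 0.091, 0.001]
wrist_force: [-1.4, -1.8, 7.4]
opening: 0.0238
grasp_force: 58.4
```

Emit:
servo_tool --commands '[{"x": -0.0077,"y": 0,"z": -0.0064,"turn": 0,"hand": 1},{"x": -0.0077,"y": 0,"z": -0.0064,"turn": 0,"hand": 1},{"x": -0.0077,"y": 0,"z": -0.0064,"turn": 0,"hand": 1},{"x": 0,"y": 0,"z": 0,"turn": 0,"hand": 1}]' --newtons 90

```text
t: 9.83
ee_pos: [0.4463, 0.3972, 0.1824]
eef_rot: [-0.0, 0.996, 0.092, 0.0]
wrist_force: [-0.3, 0.2, 1.7]
opening: 0.0229
grasp_force: 88.4
```

Emit:
servo_tool --commands '[{"x": -0.0115,"y": 0,"z": -0.0096,"turn": 0,"hand": 1},{"x": -0.0115,"y": 0,"z": -0.0096,"turn": 0,"hand": 1},{"x": -0.0115,"y": 0,"z": -0.0096,"turn": 0,"hand": 1},{"x": -0.0115,"y": 0,"z": -0.0096,"turn": 0,"hand": 1},{"x": 0,"y": 0,"z": 0,"turn": 0,"hand": 1}]'

```text
t: 10.25
ee_pos: [0.4001, 0.389, 0.2213]
eef_rot: [-0.001, 0.996, 0.092, 0.0]
wrist_force: [0.2, 0.0, -0.4]
opening: 0.0232
grasp_force: 88.4
```

Emit:
servo_tool --commands '[{"x": -0.0115,"y": 0,"z": -0.0096,"turn": 0,"hand": 1},{"x": -0.0115,"y": 0,"z": -0.0096,"turn": 0,"hand": 1},{"x": -0.0115,"y": 0,"z": -0.0096,"turn": 0,"hand": 1},{"x": -0.0,"y": 0,"z": -0.02,"turn": 0,"hand": 1},{"x": 0,"y": 0,"z": -0.02,"turn": 0,"hand": 1}]'

```text
t: 10.67
ee_pos: [0.3663, 0.3816, 0.2885]
eef_rot: [0.001, 0.996, 0.092, -0.001]
wrist_force: [0.8, -0.3, -2.2]
opening: 0.023
grasp_force: 88.7
```

```bash
cat > look.py <<'E'
import sys
from h import *
np.set_printoptions(precision=4,suppress=True)
n=sys.argv[1];a=np.radians(10.45);ex=np.array([np.cos(a),np.sin(a)]);ey=np.array([-ex[1],ex[0]])
s=manip.observe();p=s["ee_pos"];print("u,w",p[:2]@ex,p[:2]@ey,p[2],s["t"],s["wrist_force"],s["moment"])
im,d=manip.camera("side");cv2.imwrite(f"pics/side{n}.png",cv2.resize(im[30:280,60:360],None,fx=2.5,fy=2.5))
P=cloud("side",d);U=P[...,:2]@ex-p[:2]@ex;W=P[...,:2]@ey-p[:2]@ey;Z=P[...,2]
m=(d>0)&(abs(W)<.03)&(U>.025)&(U<.25)&(abs(Z-p[2])<.25)&(Z>.02)
q=np.c_[U[m],Z[m]-p[2]-.019,W[m]]
for lo in np.arange(.025,.25,.02):
    k=(q[:,0]>=lo)&(q[:,0]<lo+.02)
    if k.sum()>3:print(round(lo+.01,3),k.sum(),np.percentile(q[k,1],[5,50,95]))
E
python3 look.py 2
```

```text
u,w 0.42942442122895585 0.3088724366566743 0.2884604172054441 10.6667 [ 0.7833 -0.3014 -2.175 ] [-0.043   0.0457  0.0104]
0.035 254 [-0.0401  0.1295  0.1979]
0.055 45 [-0.0676 -0.0582 -0.0405]
0.075 37 [-0.087  -0.0757 -0.0683]
0.095 36 [-0.1052 -0.0955 -0.0842]
0.115 29 [-0.1184 -0.1118 -0.1034]
0.135 42 [-0.1857 -0.1315 -0.1206]
0.155 218 [-0.264  -0.2163 -0.1449]
0.175 88 [-0.2606 -0.2121 -0.1974]
0.195 45 [-0.2332 -0.2226 -0.2133]
0.215 94 [-0.2472 -0.2315 -0.2224]
0.235 79 [-0.2632 -0.2457 -0.2325]
0.255 15 [-0.2679 -0.2535 -0.2485]
```

View pics/side2.png

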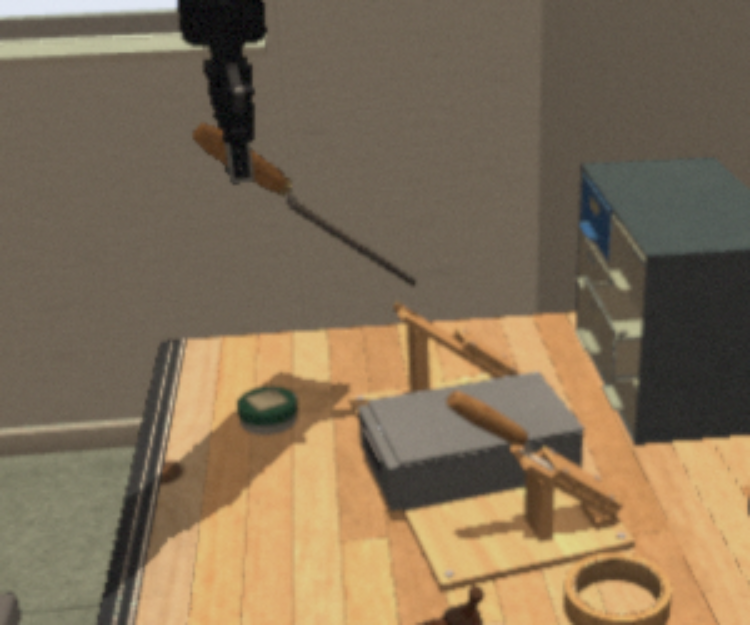

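The rasp is clear of its sleeve, still at 40°, with its tip at crop (412,282). The wrist cannot tilt, so I will level it by pressing the tip lightly on the free bench to the left, with a soft grip.

Emit:
servo_tool --commands '[{"x": 0.01,"y": -0.03,"z": 0,"turn": 0,"hand": 1},{"x": 0.01,"y": -0.03,"z": 0,"turn": 0,"hand": 1},{"x": 0.01,"y": -0.03,"z": 0,"turn": 0,"hand": 1},{"x": 0.01,"y": -0.03,"z": 0,"turn": 0,"hand": 1},{"x": 0,"y": -0.03,"z": 0,"turn": 0,"hand": 1}]'

```text
t: 11.13
ee_pos: [0.3814, 0.5376, 0.2875]
eef_rot: [0.001, 0.996, 0.09, -0.0]
wrist_force: [0.6, -1.3, -2.3]
opening: 0.0232
grasp_force: 88.9
```

Emit:
servo_tool --commands '[{"x": 0,"y": 0,"z": 0.03,"turn": 0,"hand": 1},{"x": 0,"y": 0,"z": 0.03,"turn": 0,"hand": 1},{"x": 0,"y": 0,"z": 0.03,"turn": 0,"hand": 1},{"x": 0,"y": 0,"z": 0.02,"turn": 0,"hand": 1},{"x": 0,"y": 0,"z": 0,"turn": 0,"hand": 1}]'

```text
t: 11.55
ee_pos: [0.3784, 0.5343, 0.1731]
eef_rot: [0.003, 0.996, 0.092, -0.003]
wrist_force: [0.0, -0.2, -2.7]
opening: 0.0231
grasp_force: 89.0
```

Emit:
servo_tool --commands '[{"x": 0,"y": 0,"z": 0.02,"turn": 0,"hand": 1},{"x": 0,"y": 0,"z": 0.015,"turn": 0,"hand": 1},{"x": 0,"y": 0,"z": 0.005,"turn": 0,"hand": 1},{"x": 0,"y": 0,"z": 0.005,"turn": 0,"hand": 1},{"x": 0,"y": 0,"z": 0,"turn": 0,"hand": 1}]' --newtons 40

```text
t: 11.97
ee_pos: [0.3805, 0.5373, 0.1334]
eef_rot: [-0.0, 0.996, 0.091, 0.0]
wrist_force: [0.5, 0.0, -0.6]
opening: 0.0232
grasp_force: 88.7
```

Emit:
servo_tool --commands '[{"x": -0.002,"y": 0,"z": 0.005,"turn": 0,"hand": 1},{"x": -0.003,"y": 0,"z": 0.005,"turn": 0,"hand": 1},{"x": -0.003,"y": 0,"z": 0.005,"turn": 0,"hand": 1},{"x": 0,"y": 0,"z": 0,"turn": 0,"hand": 1}]' --newtons 30

```text
t: 12.3
ee_pos: [0.3709, 0.5366, 0.1189]
eef_rot: [-0.001, 0.996, 0.092, -0.0]
wrist_force: [-6.7, -0.9, 8.1]
opening: 0.0229
grasp_force: 86.2
```

Emit:
servo_tool --commands '[{"x": -0.004,"y": 0,"z": 0.005,"turn": 0,"hand": 1},{"x": -0.004,"y": 0,"z": 0.005,"turn": 0,"hand": 1},{"x": -0.004,"y": 0,"z": 0.005,"turn": 0,"hand": 1},{"x": 0,"y": 0,"z": 0,"turn": 0,"hand": 1}]' --newtons 30

```text
t: 12.63
ee_pos: [0.3602, 0.5339, 0.1031]
eef_rot: [-0.001, 0.996, 0.092, 0.0]
wrist_force: [-2.7, -0.1, 4.2]
opening: 0.023
grasp_force: 82.7
```

```bash
python3 look.py 3
```

```text
u,w 0.45108359012120447 0.45972530773692977 0.10311140193716432 12.6333 [-2.7018 -0.1004  4.219 ] [ 0.3102 -0.0707  0.1532]
0.035 192 [-0.0252  0.1483  0.2227]
0.055 41 [-0.0493 -0.0418 -0.0197]
0.075 27 [-0.0623 -0.0557 -0.049 ]
0.095 28 [-0.0745 -0.0676 -0.0615]
0.115 26 [-0.0862 -0.0789 -0.0727]
0.135 25 [-0.0983 -0.09   -0.0846]
0.155 7 [-0.1011 -0.0986 -0.0956]
```

View pics/side3.png

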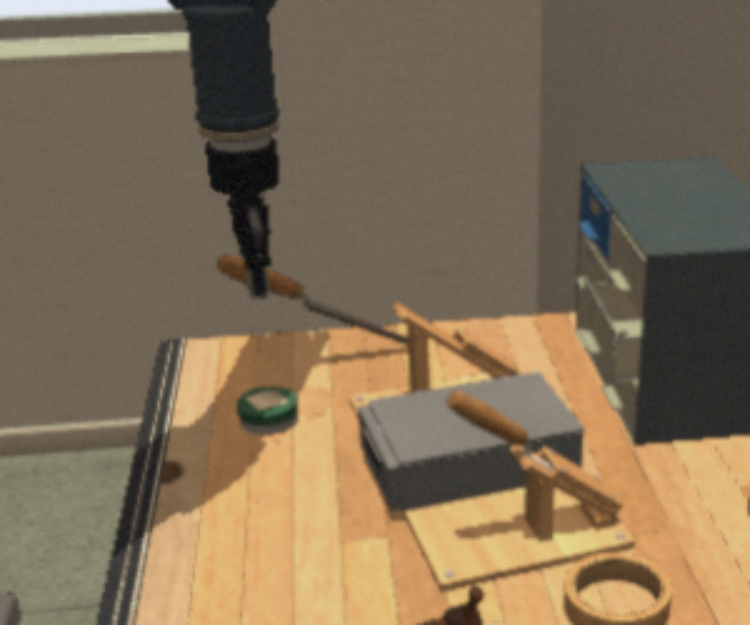

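It pivots as intended: the slope is now about 30° with the tip on the bench behind the rest. I keep pressing down.

Emit:
servo_tool --commands '[{"x": -0.004,"y": 0,"z": 0.006,"turn": 0,"hand": 1},{"x": -0.004,"y": 0,"z": 0.006,"turn": 0,"hand": 1},{"x": -0.004,"y": 0,"z": 0.006,"turn": 0,"hand": 1},{"x": -0.004,"y": 0,"z": 0.006,"turn": 0,"hand": 1},{"x": -0.003,"y": 0,"z": 0.006,"turn": 0,"hand": 1}]'

```text
t: 13.1
ee_pos: [0.3428, 0.5297, 0.0722]
eef_rot: [-0.0, 0.996, 0.091, 0.0]
wrist_force: [1.9, 1.1, 1.0]
opening: 0.0231
grasp_force: 78.3
```

Emit:
servo_tool --commands '[{"x": -0.003,"y": 0,"z": 0.006,"turn": 0,"hand": 1},{"x": -0.003,"y": 0,"z": 0.006,"turn": 0,"hand": 1},{"x": -0.003,"y": 0,"z": 0.006,"turn": 0,"hand": 1},{"x": -0.002,"y": 0,"z": 0.006,"turn": 0,"hand": 1},{"x": -0.002,"y": 0,"z": 0.006,"turn": 0,"hand": 1}]'

```text
t: 13.52
ee_pos: [0.3294, 0.5273, 0.042]
eef_rot: [0.0, 0.996, 0.091, -0.0]
wrist_force: [1.4, 0.1, 1.3]
opening: 0.0233
grasp_force: 76.4
```

Emit:
servo_tool --commands '[{"x": -0.002,"y": 0,"z": 0.006,"turn": 0,"hand": 1},{"x": -0.002,"y": 0,"z": 0.006,"turn": 0,"hand": 1},{"x": -0.002,"y": 0,"z": 0.006,"turn": 0,"hand": 1},{"x": -0.001,"y": 0,"z": 0.006,"turn": 0,"hand": 1},{"x": -0.001,"y": 0,"z": 0.005,"turn": 0,"hand": 1}]'

```text
t: 13.93
ee_pos: [0.3214, 0.5259, 0.013]
eef_rot: [0.0, 0.996, 0.091, -0.0]
wrist_force: [1.4, 0.6, 0.4]
opening: 0.0226
grasp_force: 75.3
```

Emit:
servo_tool --commands '[{"x": 0,"y": 0,"z": 0.002,"turn": 0,"hand": 1},{"x": 0,"y": 0,"z": 0.002,"turn": 0,"hand": 1},{"x": 0,"y": 0,"z": 0,"turn": 0,"hand": 1},{"x": 0,"y": 0,"z": 0,"turn": 0,"hand": 1}]'

```text
t: 14.27
ee_pos: [0.3211, 0.526, 0.0096]
eef_rot: [0.0, 0.996, 0.091, -0.0]
wrist_force: [-1.9, -0.1, 1.3]
opening: 0.0233
grasp_force: 75.2
```

```bash
python3 look.py 4
```

```text
u,w 0.41118385690581916 0.4589904852177608 0.00964599638701117 14.2667 [-1.9252 -0.077   1.2763] [ 0.004  -0.153  -0.0625]
0.035 199 [-0.0042  0.1515  0.2238]
0.055 22 [-0.0082 -0.0007  0.0057]
```

Emit:
servo_tool --commands '[{"x": 0,"y": 0,"z": 0.002,"turn": 0,"hand": 1},{"x": 0,"y": 0,"z": 0.002,"turn": 0,"hand": 1},{"x": 0,"y": 0,"z": 0.001,"turn": 0,"hand": 1},{"x": 0,"y": 0,"z": 0,"turn": 0,"hand": 1},{"x": 0,"y": 0,"z": 0,"turn": 0,"hand": 1}]' --newtons 120

```text
t: 14.73
ee_pos: [0.3216, 0.5261, 0.0047]
eef_rot: [-0.0, 0.996, 0.091, -0.0]
wrist_force: [-3.2, -0.9, 2.6]
opening: 0.0222
grasp_force: 117.4
```

Emit:
servo_tool --commands '[{"x": 0,"y": 0,"z": 0,"turn": 0,"hand": 1},{"x": 0,"y": 0,"z": -0.01,"turn": 0,"hand": 1},{"x": 0,"y": 0,"z": -0.02,"turn": 0,"hand": 1},{"x": 0,"y": 0,"z": -0.03,"turn": 0,"hand": 1},{"x": 0,"y": 0,"z": -0.04,"turn": 0,"hand": 1}]'

```text
t: 15.15
ee_pos: [0.3213, 0.524, 0.1039]
eef_rot: [0.002, 0.996, 0.091, -0.001]
wrist_force: [0.0, 0.3, -2.4]
opening: 0.0218
grasp_force: 117.7
```

Emit:
servo_tool --commands '[{"x": 0,"y": 0,"z": -0.04,"turn": 0,"hand": 1},{"x": 0,"y": 0,"z": -0.04,"turn": 0,"hand": 1},{"x": 0,"y": 0,"z": -0.04,"turn": 0,"hand": 1},{"x": 0,"y": 0,"z": -0.04,"turn": 0,"hand": 1},{"x": 0,"y": 0,"z": -0.04,"turn": 0,"hand": 1}]'

```text
t: 15.57
ee_pos: [0.3217, 0.525, 0.3073]
eef_rot: [0.0, 0.996, 0.091, -0.0]
wrist_force: [1.0, 1.0, -2.1]
opening: 0.0221
grasp_force: 117.8
```

Emit:
servo_tool --commands '[{"x": 0,"y": 0,"z": -0.03,"turn": 0,"hand": 1},{"x": 0,"y": 0,"z": -0.015,"turn": 0,"hand": 1},{"x": 0,"y": 0,"z": 0,"turn": 0,"hand": 1},{"x": 0,"y": 0,"z": 0,"turn": 0,"hand": 1},{"x": 0,"y": 0,"z": 0,"turn": 0,"hand": 1}]'

```text
t: 15.98
ee_pos: [0.3216, 0.5251, 0.3482]
eef_rot: [0.001, 0.996, 0.091, -0.001]
wrist_force: [0.4, -0.1, -2.6]
opening: 0.0221
grasp_force: 117.8
```

```bash
python3 look.py 5
```

```text
u,w 0.4115369010871615 0.45805996275687205 0.3481603771860544 15.9833 [ 0.4488 -0.098  -2.5991] [-0.0386  0.1008  0.0419]
0.035 96 [-0.011   0.0036  0.1263]
0.055 39 [-0.015  -0.0072  0.0017]
0.075 31 [-0.019  -0.0158 -0.0125]
0.095 29 [-0.024  -0.0188 -0.016 ]
0.115 32 [-0.0253 -0.0215 -0.0187]
0.135 29 [-0.0275 -0.0236 -0.0212]
0.155 22 [-0.0293 -0.0264 -0.0235]
0.175 26 [-0.0337 -0.0289 -0.0267]
0.195 26 [-0.0354 -0.0311 -0.0285]
0.215 20 [-0.0371 -0.0341 -0.0313]
```

View pics/side5.png

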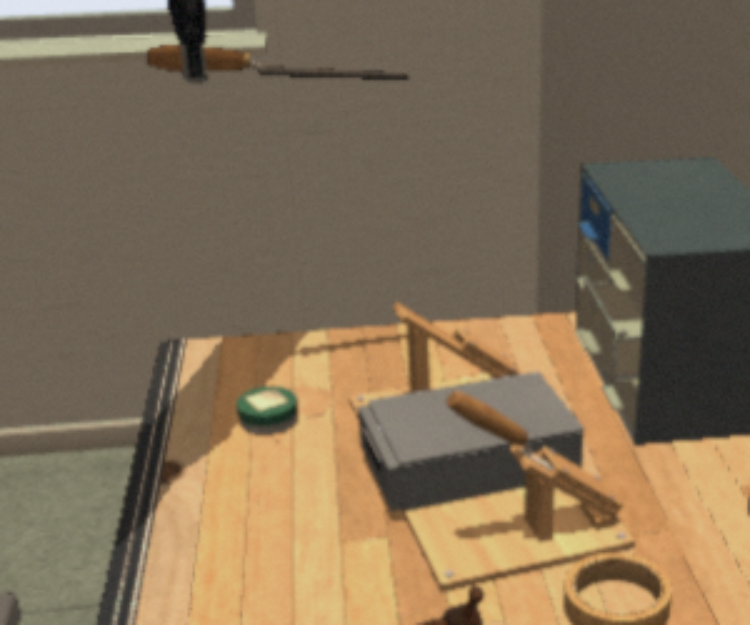

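The rasp is up and about 7° tip-down, with its tip at crop (407,76). I check whether it is creeping in the grip.

Emit:
servo_tool --commands '[{"x": 0,"y": 0,"z": 0,"turn": 0,"hand": 1},{"x": 0,"y": 0,"z": 0,"turn": 0,"hand": 1},{"x": 0,"y": 0,"z": 0,"turn": 0,"hand": 1},{"x": 0,"y": 0,"z": 0,"turn": 0,"hand": 1},{"x": 0,"y": 0,"z": 0,"turn": 0,"hand": 1}]'

```text
t: 16.45
ee_pos: [0.3217, 0.526, 0.3495]
eef_rot: [0.0, 0.996, 0.091, -0.0]
wrist_force: [-0.4, -0.1, -1.8]
opening: 0.0223
grasp_force: 117.8
```

Emit:
servo_tool --commands '[{"x": 0,"y": 0,"z": 0,"turn": 0,"hand": 1},{"x": 0,"y": 0,"z": 0,"turn": 0,"hand": 1},{"x": 0,"y": 0,"z": 0,"turn": 0,"hand": 1},{"x": 0,"y": 0,"z": 0,"turn": 0,"hand": 1},{"x": 0,"y": 0,"z": 0,"turn": 0,"hand": 1}]'

```text
t: 16.87
ee_pos: [0.3218, 0.526, 0.3498]
eef_rot: [-0.0, 0.996, 0.091, 0.0]
wrist_force: [-0.1, 0.3, -2.9]
opening: 0.022
grasp_force: 117.8
```

```bash
python3 look.py 6
```

```text
u,w 0.41183636237606147 0.45895452631622347 0.34976151246305054 16.8667 [-0.1261  0.2523 -2.8774] [ 0.0199  0.0697 -0.016 ]
0.035 94 [-0.0113  0.003   0.1245]
0.055 41 [-0.0163 -0.0065  0.0017]
0.075 33 [-0.0213 -0.0157 -0.0131]
0.095 29 [-0.0228 -0.0187 -0.0165]
0.115 31 [-0.0248 -0.0211 -0.0185]
0.135 27 [-0.0269 -0.0234 -0.0205]
0.155 25 [-0.0309 -0.0261 -0.0238]
0.175 28 [-0.0328 -0.0285 -0.0265]
0.195 23 [-0.0348 -0.0315 -0.0283]
0.215 19 [-0.0363 -0.033  -0.031 ]
```

Stable at about 7°. To get it properly level I will lay it gently on the bench, regrip it lying flat and slightly nearer the blade, and lift slowly.

Emit:
servo_tool --commands '[{"x": 0,"y": 0,"z": 0.03,"turn": 0,"hand": 1},{"x": 0,"y": 0,"z": 0.04,"turn": 0,"hand": 1},{"x": 0,"y": 0,"z": 0.04,"turn": 0,"hand": 1},{"x": 0,"y": 0,"z": 0.04,"turn": 0,"hand": 1},{"x": 0,"y": 0,"z": 0.04,"turn": 0,"hand": 1}]'

```text
t: 17.33
ee_pos: [0.3218, 0.526, 0.1584]
eef_rot: [-0.0, 0.996, 0.091, 0.0]
wrist_force: [0.2, 0.4, -2.4]
opening: 0.022
grasp_force: 117.8
```

Emit:
servo_tool --commands '[{"x": 0,"y": 0,"z": 0.04,"turn": 0,"hand": 1},{"x": 0,"y": 0,"z": 0.03,"turn": 0,"hand": 1},{"x": 0,"y": 0,"z": 0.025,"turn": 0,"hand": 1},{"x": 0,"y": 0,"z": 0.015,"turn": 0,"hand": 1},{"x": 0,"y": 0,"z": 0,"turn": 0,"hand": 1}]'

```text
t: 17.75
ee_pos: [0.3208, 0.5242, 0.0462]
eef_rot: [0.002, 0.996, 0.091, -0.002]
wrist_force: [-0.5, -1.2, -2.0]
opening: 0.0221
grasp_force: 117.8
```

Emit:
servo_tool --commands '[{"x": 0,"y": 0,"z": 0.015,"turn": 0,"hand": 1},{"x": 0,"y": 0,"z": 0.01,"turn": 0,"hand": 1},{"x": 0,"y": 0,"z": 0.01,"turn": 0,"hand": 1},{"x": 0,"y": 0,"z": 0.006,"turn": 0,"hand": 1},{"x": 0,"y": 0,"z": 0,"turn": 0,"hand": 1}]'

```text
t: 18.17
ee_pos: [0.3217, 0.5262, 0.0083]
eef_rot: [0.0, 0.996, 0.092, 0.0]
wrist_force: [-2.2, -0.7, 1.6]
opening: 0.0219
grasp_force: 118.0
```

Emit:
servo_tool --commands '[{"x": 0,"y": 0,"z": 0.002,"turn": 0,"hand": 1},{"x": 0,"y": 0,"z": 0,"turn": 0,"hand": 1},{"x": 0,"y": 0,"z": 0,"turn": 0,"hand": 1}]'

```text
t: 18.42
ee_pos: [0.3218, 0.5266, 0.0074]
eef_rot: [-0.001, 0.996, 0.091, 0.0]
wrist_force: [-2.0, -0.3, 1.7]
opening: 0.022
grasp_force: 118.0
```

Emit:
servo_tool --commands '[{"x": 0,"y": 0,"z": 0.002,"turn": 0,"hand": 1},{"x": 0,"y": 0,"z": 0.002,"turn": 0,"hand": 1},{"x": 0,"y": 0,"z": 0,"turn": 0,"hand": 0.35},{"x": 0,"y": 0,"z": 0,"turn": 0,"hand": 0.15},{"x": 0,"y": 0,"z": 0,"turn": 0,"hand": 0.0}]'

```text
t: 18.83
ee_pos: [0.322, 0.5258, 0.0025]
eef_rot: [0.0, 0.996, 0.091, -0.0]
wrist_force: [-0.2, 0.1, -0.0]
opening: 0.0428
grasp_force: 0.0
```

Emit:
servo_tool --commands '[{"x": 0.01,"y": 0,"z": 0,"turn": 0,"hand": 0},{"x": 0.01,"y": 0,"z": 0,"turn": 0,"hand": 0},{"x": 0,"y": 0,"z": 0,"turn": 0,"hand": 0},{"x": 0,"y": 0,"z": 0,"turn": 0,"hand": 0},{"x": 0,"y": 0,"z": 0,"turn": 0,"hand": 0}]'

```text
t: 19.25
ee_pos: [0.3416, 0.5295, 0.0026]
eef_rot: [0.0, 0.996, 0.091, -0.0]
wrist_force: [0.5, -0.1, -0.5]
opening: 0.0431
grasp_force: 0.0
```

```bash
python3 - <<'E'
from h import *
np.set_printoptions(precision=4,suppress=True)
print(manip.observe()["ee_pos"])
for cam in("side","top"):
    im,d=manip.camera(cam)
    cv2.imwrite(f"pics/{cam}7.png",cv2.resize(im[150:270,150:310] if cam=="side" else im[130:330,70:310],None,fx=3,fy=3))
    print([(q,x["confidence"],world(cam,x["position"])) for q in("rasp","rasp_grip") for x in manip.boxes_of(cam,q)[:1]])
E
```

```text
[0.3416 0.5295 0.0026]
[('rasp', 0.88, array([0.3702, 0.5274, 0.0025])), ('rasp_grip', 0.85, array([0.3766, 0.5303, 0.0016]))]
[('rasp', 0.65, array([0.4157, 0.5439, 0.0084])), ('rasp_grip', 0.59, array([0.414 , 0.5494, 0.006 ]))]
```

View pics/top7.png

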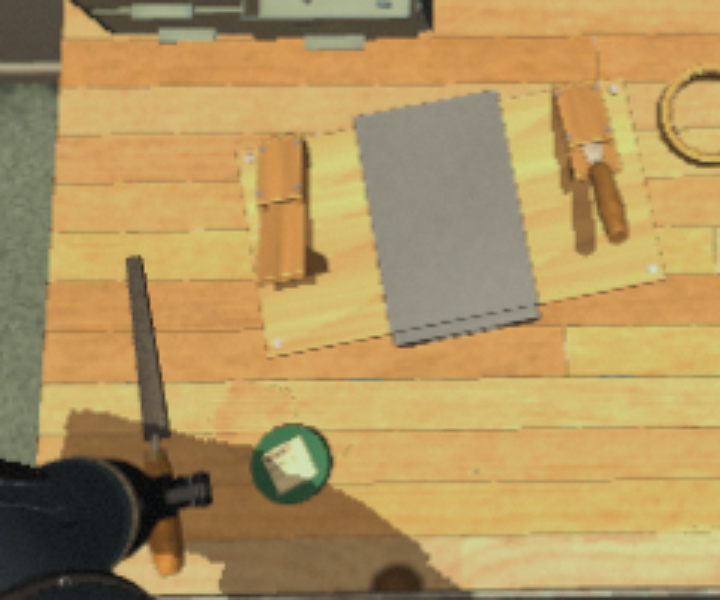

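The rasp lies flat on the bench (blade (135,260)–(155,435), handle end (168,572)), with the gripper straddling the handle and the drawer shut. Now regrip and lift slowly.

Emit:
servo_tool --commands '[{"x": 0,"y": 0,"z": -0.001,"turn": 0,"hand": 1},{"x": 0,"y": 0,"z": 0,"turn": 0,"hand": 1},{"x": 0,"y": 0,"z": 0,"turn": 0,"hand": 1},{"x": 0,"y": 0,"z": 0,"turn": 0,"hand": 1},{"x": 0,"y": 0,"z": 0,"turn": 0,"hand": 1}]' --newtons 120

```text
t: 19.97
ee_pos: [0.3413, 0.5297, 0.0044]
eef_rot: [-0.0, 0.996, 0.091, 0.0]
wrist_force: [-1.4, -2.6, 7.8]
opening: 0.0201
grasp_force: 117.5
```

Emit:
servo_tool --commands '[{"x": 0,"y": 0,"z": 0,"turn": 0,"hand": 1},{"x": 0,"y": 0,"z": 0,"turn": 0,"hand": 1},{"x": 0,"y": 0,"z": 0,"turn": 0,"hand": 1},{"x": 0,"y": 0,"z": -0.005,"turn": 0,"hand": 1},{"x": 0,"y": 0,"z": -0.01,"turn": 0,"hand": 1}]'

```text
t: 20.38
ee_pos: [0.3409, 0.5288, 0.0181]
eef_rot: [0.001, 0.996, 0.091, -0.001]
wrist_force: [0.9, -0.3, -2.2]
opening: 0.0204
grasp_force: 118.0
```

Emit:
servo_tool --commands '[{"x": 0,"y": 0,"z": -0.015,"turn": 0,"hand": 1},{"x": 0,"y": 0,"z": -0.02,"turn": 0,"hand": 1},{"x": 0,"y": 0,"z": -0.02,"turn": 0,"hand": 1},{"x": 0,"y": 0,"z": -0.025,"turn": 0,"hand": 1},{"x": 0,"y": 0,"z": -0.025,"turn": 0,"hand": 1}]'

```text
t: 20.8
ee_pos: [0.3411, 0.5293, 0.1252]
eef_rot: [0.0, 0.996, 0.091, -0.0]
wrist_force: [-0.6, 0.6, -1.9]
opening: 0.0204
grasp_force: 118.0
```

Emit:
servo_tool --commands '[{"x": 0,"y": 0,"z": -0.025,"turn": 0,"hand": 1},{"x": 0,"y": 0,"z": -0.025,"turn": 0,"hand": 1},{"x": 0,"y": 0,"z": -0.025,"turn": 0,"hand": 1},{"x": 0,"y": 0,"z": -0.025,"turn": 0,"hand": 1},{"x": 0,"y": 0,"z": -0.025,"turn": 0,"hand": 1}]'

```text
t: 21.22
ee_pos: [0.3411, 0.5292, 0.2507]
eef_rot: [-0.0, 0.996, 0.091, -0.0]
wrist_force: [0.0, 0.4, -2.5]
opening: 0.0203
grasp_force: 118.1
```

Emit:
servo_tool --commands '[{"x": 0,"y": 0,"z": -0.025,"turn": 0,"hand": 1},{"x": 0,"y": 0,"z": -0.025,"turn": 0,"hand": 1},{"x": 0,"y": 0,"z": -0.025,"turn": 0,"hand": 1},{"x": 0,"y": 0,"z": -0.02,"turn": 0,"hand": 1},{"x": 0,"y": 0,"z": -0.01,"turn": 0,"hand": 1}]'

```text
t: 21.63
ee_pos: [0.3413, 0.53, 0.3573]
eef_rot: [-0.002, 0.996, 0.091, 0.001]
wrist_force: [-0.1, 1.4, -2.3]
opening: 0.0201
grasp_force: 118.1
```

Emit:
servo_tool --commands '[{"x": 0,"y": 0,"z": 0,"turn": 0,"hand": 1},{"x": 0,"y": 0,"z": 0,"turn": 0,"hand": 1},{"x": 0,"y": 0,"z": 0,"turn": 0,"hand": 1},{"x": 0,"y": 0,"z": 0,"turn": 0,"hand": 1},{"x": 0,"y": 0,"z": 0,"turn": 0,"hand": 1}]'

```text
t: 22.05
ee_pos: [0.3413, 0.5292, 0.3524]
eef_rot: [0.001, 0.996, 0.091, -0.001]
wrist_force: [-0.2, -0.3, -2.5]
opening: 0.0201
grasp_force: 118.1
```

```bash
python3 look.py 8
```

```text
u,w 0.4316086908200204 0.45856743498282904 0.35238626952986046 22.05 [-0.2187 -0.3196 -2.4567] [ 0.0196  0.0414 -0.0012]
0.035 64 [-0.0193 -0.0078  0.1209]
0.055 30 [-0.0245 -0.0195 -0.0175]
0.075 32 [-0.0229 -0.0193 -0.0177]
0.095 27 [-0.0242 -0.0196 -0.018 ]
0.115 30 [-0.0239 -0.0203 -0.0182]
0.135 24 [-0.024  -0.0197 -0.0183]
0.155 29 [-0.0246 -0.0203 -0.0187]
0.175 23 [-0.0241 -0.0207 -0.0189]
0.195 24 [-0.0251 -0.0206 -0.0191]
```

View pics/side8.png

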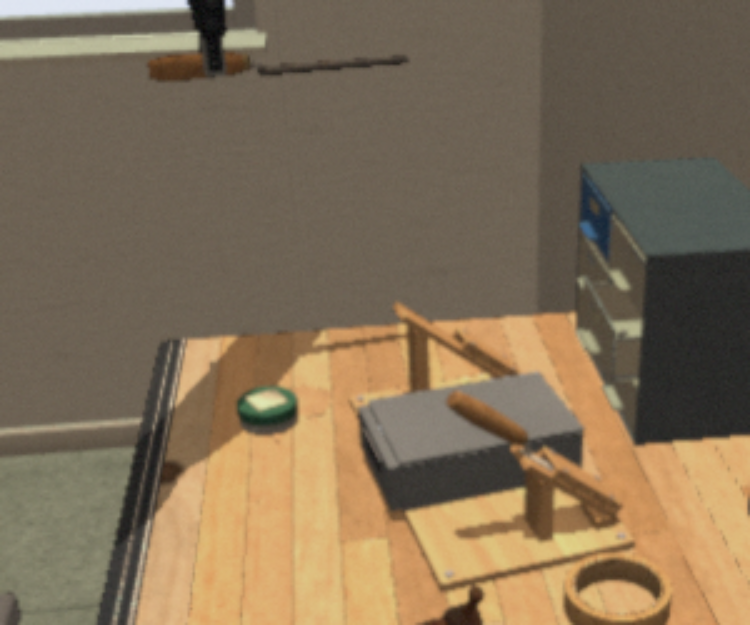

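The rasp is now level within about 1° (tip at crop (405,60)) and 0.35 m above the bench. The drawer is shut, and the spatula, tin and tape are untouched, so I hand the job in.

```bash
python3 -c "
from workcell import manip
print(manip.finish_job())"
```

```text
the job is handed in; nothing more can be done
None
```

I pushed the drawer home past its catch first, then drew the rasp, and handed the job in with it held level (within about 1°) about 0.35 m above the bench. To level it I pressed the tip on the free bench, laid it down and regripped the handle, since the wrist cannot tilt.

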